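# Clamp the grid plate under the bridge

### The job

Push the aluminium grid plate along the fixture's bed, under the low bridge, until it is fully home against the end stop. Then screw the knurled knob on the bridge down, clockwise, until it stops tight and the plate is clamped, and let go. Leave the other things on the table where they are.

Things in the scene. Friction and masses are not known exactly. Their poses are not given: they have to be found in the camera images.
- clamp: dark steel clamping fixture fixed to the table: a flat bed with a low bridge across it. Origin on the table straight below the screw's axis in the middle of the bridge; z up, +x the way the plate is pushed in. Bed x -225 to +65 mm, y +-75 mm, top 20 mm above the table. Bridge x +-17 mm, y +-70 mm, its underside 32 mm and its top 50 mm above the table (12 mm headroom over the bed)
- mouth (a point): middle of the guides' mouth on the bed top, at x = -70 mm in the fixture's frame (same axes). Two 8 mm high steel guides stand on the bed: 60 mm to either side of the middle here, narrowing to inner faces at y = +-41.5 mm from x = -15 mm on to the end stop, an 8 mm high bar across the bed with its face at x = +45 mm
- seat (a point): where the plate's centre lies when the plate is fully home against the end stop: x = -15 mm, y = 0, z = 24 mm in the fixture's frame; same axes
- plate_mid (a point): centre (half-way up) of the loose aluminium plate to be clamped: 120 mm long (its x), 80 wide (y), 8 high; a 3 mm skin with a 5 mm wide rim, ribs and a 28 mm round boss (at x = +15 mm), all 8 mm high. It lies on the bed before the bridge, within 6 mm and 0.1 rad of lined up with the guides, +x end towards the bridge; 0.1 to 0.2 kg, slides freely
- knob_mid (a point): centre of the round knurled steel knob above the bridge: 40 mm across, 30 mm high, axis upright, lower face 8 mm above the bridge top when tight. It sinks 1.8 mm for each radian it is screwed down. The point turns with the knob
- spindle: upright screw spindle, 12 mm thick, that carries the knob and, below the bridge, a sprung rubber foot 18 mm across. Origin on the axis at the spindle's lower end; it goes down with the screw
- screw (a joint): turn of the knob in rad: grows clockwise seen from above (screwing down); starts between 0 and 1.2, meets a firm stop at 4.2. It needs about 0.1 N m to turn and stays where it is left. The foot reaches the plate at about 3.1; its spring is pressed 2 mm (some 12 to 14 N) at the stop
- spare_knob: a loose, smaller knurled steel knob standing on the table (28 mm across, 22 mm high); not part of the job. Origin under its centre
- spare_plate: a loose square aluminium grid plate, 70 x 70 x 8 mm, flat on the table; not part of the job. Origin under its centre
- tape_roll: a roll of yellow tape lying flat, 90 mm across, 19 mm high; not part of the job. Origin under its centre
- driver: a screwdriver lying on the table, 160 mm long; not part of the job
- solvent: a white bottle, 56 mm across, 140 mm high; not part of the job. Origin under its centre
- bracket: a small black Y-shaped bracket on a round foot, 93 mm high, 105 mm across its top bar; not part of the job. Origin under its centre
- parts_tray: a small grey open tray, 100 x 70 x 30 mm; not part of the job. Origin under its centre
- gauge_block: a plain steel block, 60 x 30 x 25 mm; not part of the job. Origin under its centre
Mind the look-alikes: they are no part of the job. Leave any green or purple look-alike of the part that bears plate_mid alone.

How it is judged:
By the outcome, as a careful person would: the job done as asked, in the order asked, and still so for the second after the job is handed in, with the robot touching nothing.
It also fails if it takes over 67 s, if anything falls off the work surface, if the arm or the gripper's body presses on something with over 40 N, if the wrist force passes 120 N, or if a joint passes its speed limit or range.

### The arm

A 7-joint arm with a two-finger parallel gripper is mounted at the origin on the work surface. World frame = base frame: x ahead of the robot, y to its left, z up, the work surface at z = 0. Lengths are in m, angles in rad, forces in N, time in s.
With the tool pointing down it reaches from about 0.4 to 0.85 m from the base axis. Payload 6.9 kg.
Tool frame: the origin (TCP) lies at the very end of the fingers, on their centre line; the grasp point (between the pads) lies 19 mm behind it (env.grip_point_offset is the distance from the TCP to the grasp point, in m); z points along the fingers, y is the line along which they close (so a half turn about z gives the same grasp; the last joint's range is limited). The gripper opens to 85 mm and grips with 20 to 120 N. Pads are 22 mm wide; open, the fingers measure 114 mm over their backs; the gripper's body (76 mm by 85 mm) begins 54 mm behind the grasp point. The pads swing forward as they close: fully open they stand 13 mm farther back than shut.
Start: joints at [1.405, 0.507, -0.238, 1.5, 0.126, 1.149, -0.155], TCP at [0.167, -0.602, 0.231] pointing down, gripper open.
Joint ranges: [-3.08, 3.08], [-0.24, 2.05], [-1.43, 1.35], [0, 2.5], [-1.52, 4.66], [0.17, 1.96], [-2.89, 2.89]. Speed limits (rad/s): [2.39, 2.39, 3.14, 3.14, 3.14, 3.14, 3.14].

### API

Orientations are given as a unit quaternion [w, x, y, z].
In Python, from workcell import env, eyes gives the robot as it stands.
- The arm moves only by the tool servo_tool, never from a script. Its argument "targets" is a list of rows, each a list of 5 numbers: the shift along the world's x, y, z in cm, then the turn about the world's z in rad, then the closure, from 0 (fully open) to 1 (shut). In form: [[x, y, z, turn, grip], ...]. A call has exactly 8 rows; each row shifts and turns the commanded pose from where the row before left it; what a row does not reach is not made up. A row lasts 1/8 s, in which the tool goes at most 62.5 mm and 10.7 degrees, less where a joint would pass 70% of its speed; a pose out of reach is approached as far as the arm can. A call with a gripper value outside its range is refused whole. The fingers move at their own pace and stop on an object; "squeeze" is the grip in N (left out, the last holds). Time passes only in rows, so rows that do not move let the fingers close, or fill a call up. It gives the time, the measured TCP pose, the force, the opening and the grip force at its end, in the units of the state.
- env.state(): the state, without advancing time (a new reading comes with each control period).
- eyes.read_camera(name): name is "scene" or "top"; returns a dict with "pixels" (420x560x3 uint8, red, green, blue), "z_map" (420x560 float32, m along the optical axis (not along the pixel's ray), 0 where there is no reading), "mtx" (3x3 intrinsics, pixels), "cam_to_world" (4x4, takes a point from camera to world coordinates). Camera axes: x right, y down, z forward; pixel columns grow to the right and rows downward; lengths in m; the calibration is good to about 2 mm. A picture is of the moment at which its call begins.
- env.job_done(): hands the job in; it is judged then, once.
The state is a dict: "clock": time; "joint_positions": joint angles; "qd": joint speeds; "tau": joint torques, N m; "eef_pos": TCP position; "ee_rot": TCP orientation; "force": force on the tool from outside, world axes, zero at the start; "moment": the same for the moment, N m; "grip_width": opening from 0.0 (shut) to 1.0 (fully open); "grasp_force": force on a finger pad.
Only numpy, scipy, OpenCV 4.12 (cv2) and the standard library are available. Lean on these libraries where they do the work, as an engineer would, in place of code of your own. Each camera call takes 0.05 s, during which the arm holds its last target. There are 200 camera calls.

## Working session

There is one attempt and no reset: what is moved stays moved. The work goes in short steps, Python scripts to look and compute and a tool call to move; the robot and the scene stay as the last step left them, time stands still between calls to the robot, and variables do not carry over. Pictures are saved under pics/ and viewed, at most 10 in all, crops included, and the job is handed in when it is done.

Besides the shell and the picture viewer there is one more tool, called after "Request:" as name(argument=value, ...), one argument or row to a line, values as JSON. servo_tool: Moves the arm, as the interface text tells. Its arguments: {"type":"object","properties":{"targets":{"type":"array"},"squeeze":{"type":"number"}},"required":["targets"]}

```bash
mkdir -p pics; python3 - <<'E'
from workcell import env, eyes
import cv2, numpy as np
for n in ("scene","top"):
    c=eyes.read_camera(n); np.savez(f"{n}0.npz",**c)
    cv2.imwrite(f"pics/{n}0.png",c["pixels"][...,::-1])
    print(n,c["mtx"].tolist(),np.round(c["cam_to_world"],3).tolist())
print(env.state(), env.grip_point_offset)
E
```

```text
scene [[397.6172524644328, 0.0, 284.571544860655], [0.0, 397.6172524644328, 207.09152000171812], [0.0, 0.0, 1.0]] [[0.473, 0.581, -0.662, 1.095], [0.881, -0.305, 0.362, -0.249], [0.008, -0.754, -0.656, 0.595], [0.0, 0.0, 0.0, 1.0]]
top [[524.6571105266813, 0.0, 273.33115369898746], [0.0, 524.6571105266813, 199.6973899631182], [0.0, 0.0, 1.0]] [[0.016, -0.99, 0.138, 0.362], [-1.0, -0.016, 0.003, 0.02], [-0.001, -0.138, -0.99, 1.405], [0.0, 0.0, 0.0, 1.0]]
{'clock': 0.1, 'joint_positions': array([ 1.40551946,  0.50823368, -0.23748713,  1.50097729,  0.12572977,
        1.14893564, -0.15480666]), 'qd': array([-5.45867143e-04, -2.10378371e-03,  5.41508519e-05, -2.03020385e-03,
        8.47533719e-04, -8.49092909e-05,  1.02287354e-03]), 'tau': array([-5.34622974e-03, -6.21825027e+01, -2.19446540e+00, -2.50202304e+01,
        1.26271939e-02,  7.81158102e-03, -4.50483947e-05]), 'eef_pos': array([ 0.16695464, -0.60183943,  0.23054674]), 'ee_rot': array([-7.69436795e-04,  9.90850554e-01,  1.34961350e-01, -1.44842773e-04]), 'force': array([ 0.2736892 ,  0.09158203, -0.064555  ]), 'moment': array([-0.00436049,  0.0645492 ,  0.01389743]), 'grasp_force': 0.0, 'grip_width': 1.000257978383326} 0.0187
```

View pics/top0.png

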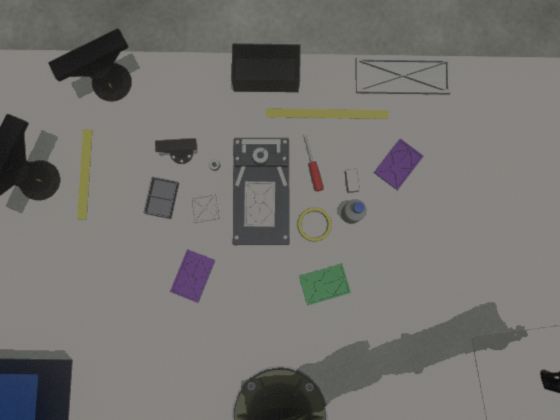

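View pics/scene0.png

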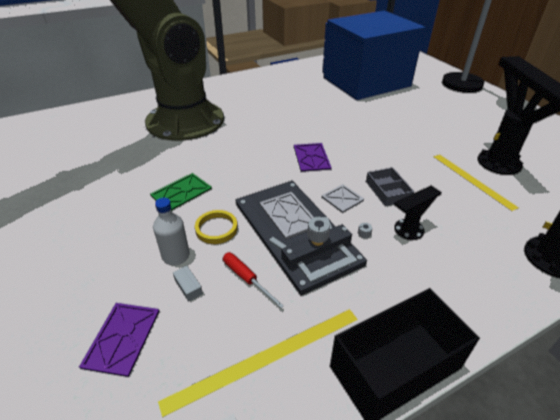

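The top view shows the clamp at (261,190) with +x pointing up, the plate at (260,204), the knob at (261,155), and free space around the clamp. The scene view confirms the knob at (318,230) above the bridge.

```bash
cat > h.py <<'E'
import numpy as np, cv2
def ray_plane(c,uv,z):
    uv=np.atleast_2d(np.asarray(uv,float)); K=c["mtx"]; T=c["cam_to_world"]
    d=np.c_[(uv-[K[0,2],K[1,2]])/[K[0,0],K[1,1]],np.ones(len(uv))]@T[:3,:3].T
    z=np.broadcast_to(z,len(uv))
    return T[:3,3]+d*((z-T[2,3])/d[:,2])[:,None]
def cloud(c):
    h,w=c["z_map"].shape; u,v=np.meshgrid(np.arange(w),np.arange(h)); K=c["mtx"];Z=c["z_map"]
    P=np.stack([(u-K[0,2])/K[0,0]*Z,(v-K[1,2])/K[1,1]*Z,Z],-1)
    return P@c["cam_to_world"][:3,:3].T+c["cam_to_world"][:3,3]
E
python3 - <<'E'
import numpy as np, cv2
from h import *
c=dict(np.load("top0.npz")); s=dict(np.load("scene0.npz"))
g=cv2.cvtColor(c["pixels"],cv2.COLOR_RGB2GRAY)
# bed: dark blob
m=np.zeros_like(g); m[125:255,222:302]=(g[125:255,222:302]<110)
m=cv2.morphologyEx(m,cv2.MORPH_OPEN,np.ones((3,3)))
cs,_=cv2.findContours(m,cv2.RETR_EXTERNAL,cv2.CHAIN_APPROX_NONE)
k=max(cs,key=cv2.contourArea)
w=ray_plane(c,k[:,0],0.02)
r=cv2.minAreaRect((w[:,:2]*1000).astype(np.float32)); print("bed",r)
# plate: bright inside bed
P=cloud(c)
m2=np.zeros_like(g); m2[180:236,240:280]=(g[180:236,240:280]>125)
cs,_=cv2.findContours(cv2.morphologyEx(m2,cv2.MORPH_CLOSE,np.ones((5,5))),cv2.RETR_EXTERNAL,cv2.CHAIN_APPROX_NONE)
for k in sorted(cs,key=cv2.contourArea)[-3:]:
    w=ray_plane(c,k[:,0],0.028); print("plate",cv2.contourArea(k),cv2.minAreaRect((w[:,:2]*1000).astype(np.float32)))
for n,d in (("top",c),("scene",s)):
    Q=cloud(d).reshape(-1,3); x=Q[(abs(Q[:,0]-.47)<.2)&(abs(Q[:,1]-.05)<.08)&(Q[:,2]>.08)&(Q[:,2]<.12)]
    print(n,len(x),x.mean(0),x.min(0),x.max(0),np.percentile(x[:,2],[20,50,80]))
    x=Q[(abs(Q[:,0]-.4)<.2)&(abs(Q[:,1]-.05)<.09)&(Q[:,2]>.044)&(Q[:,2]<.056)]
    print("bridge",len(x),cv2.minAreaRect((x[:,:2]*1000).astype(np.float32)),np.median(x[:,2]))
cv2.imwrite("pics/t1.png",cv2.resize(c["pixels"][125:255,215:305,::-1],None,fx=4.5,fy=4.5,interpolation=cv2.INTER_CUBIC))
cv2.imwrite("pics/s1.png",cv2.resize(s["pixels"][170:300,225:375,::-1],None,fx=4.5,fy=4.5,interpolation=cv2.INTER_CUBIC))
E
```

```text
bed ((578.9595947265625, 58.193023681640625), (289.3213195800781, 151.6290283203125), 0.9860804677009583)
plate 0.0 ((487.0104675292969, 97.92527770996094), (2.64101243019104, 0.0), -178.63119506835938)
plate 0.0 ((599.0110473632812, 26.044973373413086), (0.0, 0.0), 0.0)
plate 1042.5 ((543.6970825195312, 62.35569763183594), (114.84587097167969, 74.4378662109375), 0.9459198117256165)
top 166 [0.65580261 0.05926198 0.09331264] [0.6409035  0.0396347  0.08020066] [0.66993875 0.07831322 0.10101338] [0.0910998  0.09395878 0.09620068]
bridge 0 ((0.0, 0.0), (0.0, 0.0), 0.0) nan
scene 227 [0.65809626 0.05630951 0.09350249] [0.64061535 0.03846187 0.08009096] [0.66988597 0.07834383 0.09709581] [0.09330773 0.09430624 0.09532463]
bridge 0 ((0.0, 0.0), (0.0, 0.0), 0.0) nan
  return _methods._mean(a, axis=axis, dtype=dtype,
  ret = ret.dtype.type(ret / rcount)
```

View pics/t1.png

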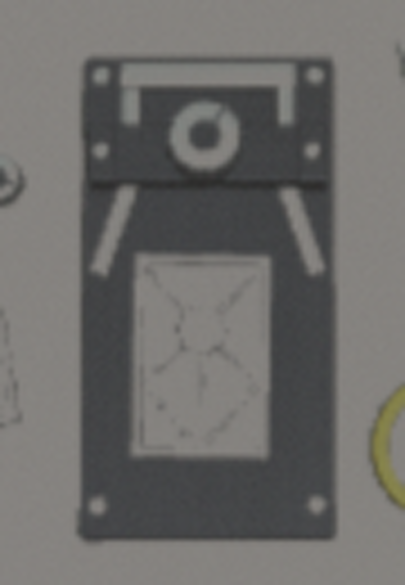

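View pics/s1.png

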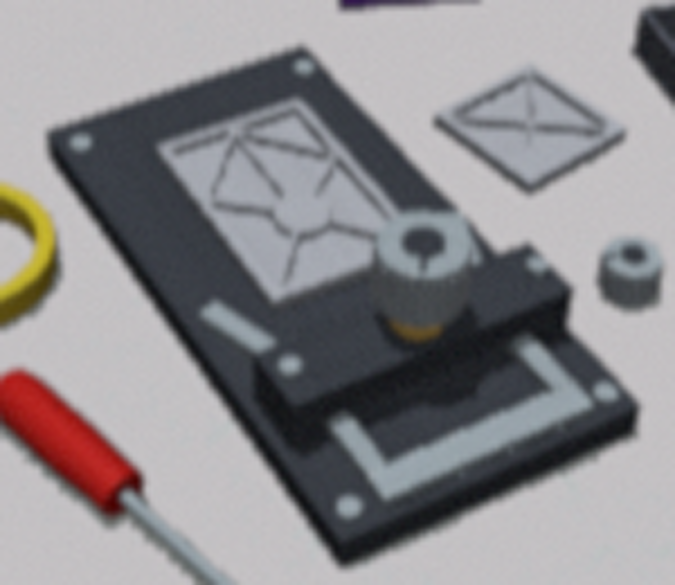

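The crop shows the knob on the axis at crop (204,137), and the plate lined up and about 60 mm short of the bridge. The measured fixture origin is (0.659, 0.059) with yaw 0.017, and the plate's rear edge is at x≈0.484. I'm moving behind it with the fingers half open, for two-point pushing.

Request:
servo_tool(
  targets=[
    [3,5,0,-0.032,0.5],
    [3,5,0,-0.032,0.5],
    [3,5,0,-0.032,0.5],
    [3,5,0,-0.032,0.5],
    [3,5,0,-0.032,0.5],
    [3,5,0,-0.032,0.5],
    [3,5,0,-0.032,0.5],
    [3,5,0,-0.03,0.5],
  ],
  squeeze=40,
)

```text
clock: 1.1
eef_pos: [0.4077, -0.2005, 0.2312]
ee_rot: [0.0, 1.0, 0.008, -0.0]
force: [1.0, -0.3, 1.3]
grip_width: 0.497
grasp_force: 0.0
```

Request:
servo_tool(
  targets=[
    [0.7,5.1,0,0,0.5],
    [0.7,5.1,0,0,0.5],
    [0.7,5.1,0,0,0.5],
    [0.7,5.1,0,0,0.5],
    [0.7,5.1,-1,0,0.5],
    [0,0,-6,0,0.5],
    [0,0,-6,0,0.5],
    [0,0,-4,0,0.5],
  ],
)

```text
clock: 2.1
eef_pos: [0.4409, 0.0528, 0.059]
ee_rot: [-0.0, 1.0, 0.009, -0.001]
force: [1.1, -1.1, -0.1]
grip_width: 0.505
grasp_force: 0.0
```

```bash
python3 - <<'E'
from workcell import env
s=env.state(); print(s["joint_positions"].round(3), s["eef_pos"], s["force"])
E
```

```text
[ 0.089  0.497 -0.374  2.175  0.352  0.528 -2.104] [0.44092185 0.05276311 0.0589783 ] [ 1.13127803 -1.07289755 -0.11636928]
```

Request:
servo_tool(
  targets=[
    [0,0.3,-1.2,0,0.5],
    [0,0,-1.2,0,0.5],
    [0,0,-0.7,0,0.5],
    [0,0,-0.4,0,0.5],
    [0,0,0,0,0.5],
    [0,0,0,0,0.5],
    [1,0,0,0,0.5],
    [1,0,0,0,0.5],
  ],
)

```text
clock: 3.1
eef_pos: [0.4633, 0.0558, 0.0265]
ee_rot: [-0.0, 1.0, 0.008, 0.0]
force: [-0.2, 0.5, -0.9]
grip_width: 0.497
grasp_force: 0.0
```

Request:
servo_tool(
  targets=[
    [0,0,-0.3,0,0.5],
    [0,0,-0.2,0,0.5],
    [0,0,0,0,0.5],
    [0.5,0.01,0,0,0.5],
    [0.5,0.01,0,0,0.5],
    [0.5,0.01,0,0,0.5],
    [0.5,0.01,0,0,0.5],
    [0.5,0.01,0,0,0.5],
  ],
)

```text
clock: 4.1
eef_pos: [0.4874, 0.0563, 0.0213]
ee_rot: [-0.0, 1.0, 0.008, -0.0]
force: [-0.0, -0.5, 0.7]
grip_width: 0.505
grasp_force: 0.6
```

```bash
python3 - <<'E'
from workcell import env, eyes
import cv2
c=eyes.read_camera("scene")
cv2.imwrite("pics/s2.png",cv2.resize(c["pixels"][120:300,200:400,::-1],None,fx=3,fy=3,interpolation=cv2.INTER_CUBIC))
E
```

```text
(no output)
```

View pics/s2.png

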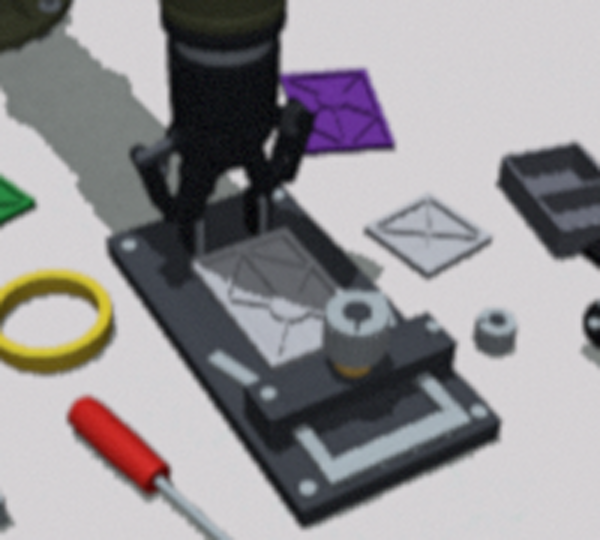

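The fingers sit behind the plate's rear edge (200,255 in the crop) and are pushing it. Next I'll keep pushing.

Request:
servo_tool(
  targets=[
    [0.8,0.015,0,0,0.5],
    [0.8,0.015,0,0,0.5],
    [0.8,0.015,0,0,0.5],
    [0.8,0.015,0,0,0.5],
    [0.8,0.015,0,0,0.5],
    [0.8,0.015,0,0,0.5],
    [0.8,0.015,0,0,0.5],
    [0.6,0.01,0,0,0.5],
  ],
)

```text
clock: 5.15
eef_pos: [0.5497, 0.0574, 0.0213]
ee_rot: [-0.0, 1.0, 0.008, 0.0]
force: [-0.6, -0.6, -0.2]
grip_width: 0.501
grasp_force: 0.4
```

```bash
python3 - <<'E'
from workcell import env
s=env.state(); print(s["joint_positions"].round(3), s["force"].round(2),s["moment"].round(2))
E
```

```text
[ 0.077  0.668 -0.35   1.93   0.381  0.609 -2.074] [-0.61 -0.64 -0.17] [-0.09  0.14  0.01]
```

Request:
servo_tool(
  targets=[
    [0.4,0.01,0,0,0.5],
    [0.3,0,0,0,0.5],
    [0.3,0.01,0,0,0.5],
    [0.3,0,0,0,0.5],
    [0.2,0,0,0,0.5],
    [0.1,0,0,0,0.5],
    [0.1,0,0,0,0.5],
    [0.1,0,0,0,0.5],
  ],
)

```text
clock: 6.15
eef_pos: [0.5671, 0.0576, 0.0213]
ee_rot: [0.0, 1.0, 0.008, -0.0]
force: [0.0, -1.2, -0.0]
grip_width: 0.503
grasp_force: 0.5
```

Request:
servo_tool(
  targets=[
    [0.1,0,0,0,0.5],
    [0.1,0,0,0,0.5],
    [0.1,0,0,0,0.5],
    [0.1,0,0,0,0.5],
    [0.1,0,0,0,0.5],
    [0.1,0,0,0,0.5],
    [0,0,0,0,0.5],
    [0,0,0,0,0.5],
  ],
)

```text
clock: 7.15
eef_pos: [0.5714, 0.0568, 0.021]
ee_rot: [0.001, 1.0, 0.008, -0.002]
force: [-6.6, -2.2, 4.3]
grip_width: 0.502
grasp_force: 3.3
```

```bash
python3 - <<'E'
from workcell import env, eyes
import cv2,numpy as np
from h import *
c=eyes.read_camera("scene")
cv2.imwrite("pics/s3.png",cv2.resize(c["pixels"][180:300,230:380,::-1],None,fx=5,fy=5,interpolation=cv2.INTER_CUBIC))
E
```

```text
(no output)
```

View pics/s3.png

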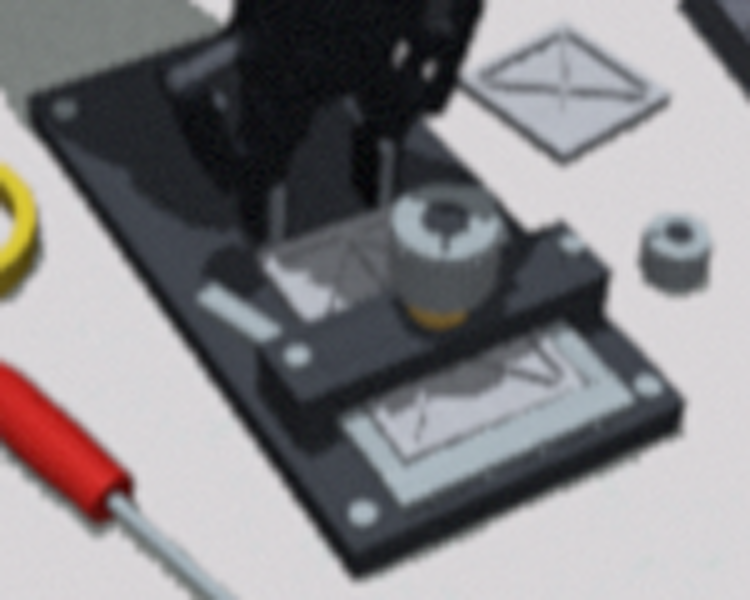

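The plate's front edge now meets the stop bar (crop ~(405,465) to (600,385)). A few more mm will confirm it is firmly home.

Request:
servo_tool(
  targets=[
    [0.1,0,0,0,0.5],
    [0.1,0,0,0,0.5],
    [0.1,0,0,0,0.5],
    [0,0,0,0,0.5],
    [0,0,0,0,0.5],
    [0,0,0,0,0.5],
    [0,0,0,0,0.5],
    [0,0,0,0,0.5],
  ],
)

```text
clock: 8.2
eef_pos: [0.5725, 0.0561, 0.0207]
ee_rot: [0.001, 1.0, 0.008, -0.003]
force: [-10.7, -3.7, 6.6]
grip_width: 0.501
grasp_force: 5.5
```

```bash
python3 - <<'E'
from workcell import env, eyes
import cv2,numpy as np
from h import *
s=env.state(); print(s["eef_pos"],s["force"].round(1),s["moment"].round(2))
c=eyes.read_camera("top")
g=c["pixels"]
cv2.imwrite("pics/t3.png",cv2.resize(g[130:215,225:300,::-1],None,fx=7,fy=7,interpolation=cv2.INTER_CUBIC))
E
```

```text
[0.572499   0.05610888 0.02072329] [-10.7  -3.7   6.6] [-0.86  2.35 -0.28]
```

View pics/t3.png

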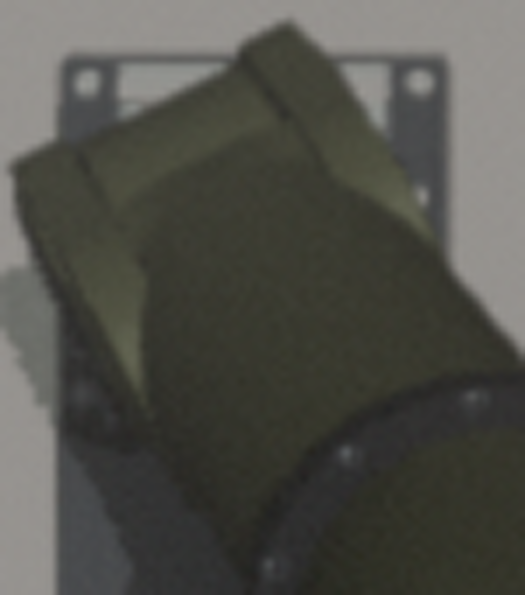

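Request:
servo_tool(
  targets=[
    [-0.8,0,0,0,0.5],
    [-1.2,0,0,0,0.5],
    [-2,0,2,0,0],
    [-2,0,5,0.18,0],
    [-2,0,5,0.18,0],
    [-2,0,5,0.18,0],
    [0,0,0,0.18,0],
    [0,0,0,0.18,0],
  ],
)

```text
clock: 9.25
eef_pos: [0.4763, 0.0578, 0.1924]
ee_rot: [0.001, 0.895, 0.445, 0.001]
force: [-1.5, -0.2, -1.0]
grip_width: 0.999
grasp_force: 0.0
```

```bash
python3 - <<'E'
from workcell import env, eyes
import cv2,numpy as np
s=env.state(); print(s["joint_positions"].round(3))
t=eyes.read_camera("top")["pixels"]; c=eyes.read_camera("scene")["pixels"]
a=cv2.resize(c[215:285,285:375,::-1],None,fx=5,fy=5,interpolation=cv2.INTER_CUBIC)
b=cv2.resize(t[130:200,230:295,::-1],None,fx=5,fy=5,interpolation=cv2.INTER_CUBIC)
cv2.imwrite("pics/both.png",np.hstack([a,b]))
E
```

```text
[ 0.378  0.391 -0.766  1.927  0.333  0.949 -1.195]
```

View pics/both.png

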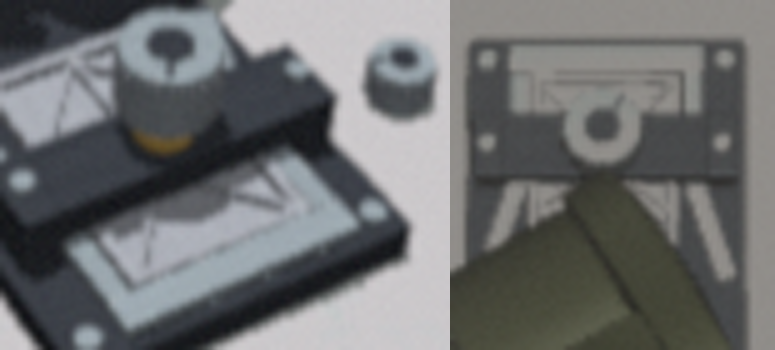

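```bash
python3 - <<'E'
from workcell import env, eyes
import cv2,numpy as np
from h import *
c=eyes.read_camera("top"); s=eyes.read_camera("scene")
th=.017; R=np.array([[np.cos(th),-np.sin(th)],[np.sin(th),np.cos(th)]])
def prof(c,y,z=.028):
    xs=np.arange(.034,.070,.001)
    p=np.c_[(np.c_[xs,np.full(len(xs),y)]@R.T)+[.659,.0592],np.full(len(xs),z)]
    T=np.linalg.inv(c["cam_to_world"]); q=p@T[:3,:3].T+T[:3,3]; uv=(q[:,:2]/q[:,2:])*c["mtx"][0,0]+c["mtx"][:2,2]
    g=cv2.cvtColor(c["pixels"],cv2.COLOR_RGB2GRAY).astype(np.float32)
    return cv2.remap(g,uv[:,:1].astype(np.float32),uv[:,1:].astype(np.float32),cv2.INTER_LINEAR)[:,0]
ys=np.arange(-.03,.031,.002)
print(range(34,70))
for n,d in(("top",c),("scene",s)): print(n,np.mean([prof(d,y) for y in ys],0).astype(int))
for d in (c,s):
    Q=cloud(d).reshape(-1,3); x=Q[(abs(Q[:,0]-.65)<.04)&(abs(Q[:,1]-.06)<.04)&(Q[:,2]>.088)&(Q[:,2]<.1)]
    print(cv2.minEnclosingCircle((x[:,:2]*1000).astype(np.float32)),np.median(x[:,2]))
g=cv2.cvtColor(c["pixels"],cv2.COLOR_RGB2GRAY)
m=np.zeros_like(g); m[140:168,245:276]=g[140:168,245:276]>120
E
```

```text
range(34, 70)
top [137 138 136 133 130 125 120 122 127 132 130 127 125 130 136 140 141 142
 142 142 142 141 141 140 136 132 125 113 101 101 111 120 128 134 140 141]
scene [166 166 167 168 169 171 171 171 167 162 156 152 153 157 162 165 167 167
 167 167 167 167 166 165 160 151 136 116  96  80  69  64  61  60  59  56]
((660.5122680664062, 59.398197174072266), 20.31411361694336) 0.09404195461806775
((661.0570068359375, 58.19279479980469), 20.614810943603516) 0.0943511165307287
```

Plate is home: the pocket edge reads at x≈40 mm and the rim meets the stop face at ≈45 mm. The knob is at (0.6605, 0.059) with its top at z≈0.0945, so the screw is at about 0.6 rad. I'm moving above it and winding the wrist counter-clockwise first.

Request:
servo_tool(
  targets=[
    [2.3,0,0,0.18,0],
    [2.3,0,0,0.18,0],
    [2.3,0,0,0.18,0],
    [2.3,0,0,0.18,0],
    [2.3,0,0,0.18,0],
    [2.3,0,0,0.18,0],
    [2.3,0,0,0.18,0],
    [2.3,0.1,0,0.18,0],
  ],
)

```text
clock: 10.45
eef_pos: [0.6608, 0.0588, 0.1907]
ee_rot: [-0.0, 0.381, 0.924, -0.0]
force: [0.1, 1.7, 0.8]
grip_width: 0.998
grasp_force: 0.0
```

Request:
servo_tool(
  targets=[
    [0,0,0,0.18,0],
    [0,0,0,0.18,0],
    [0,0,0,0.18,0],
    [0,0,0,0.18,0],
    [0,0,0,0.18,0],
    [0,0,0,0.18,0],
    [0,0,0,0.18,0],
    [0,0,0,0.18,0],
  ],
)

```text
clock: 11.45
eef_pos: [0.6601, 0.0591, 0.1905]
ee_rot: [-0.001, -0.323, 0.946, 0.0]
force: [0.5, 0.2, -0.8]
grip_width: 1.0
grasp_force: 0.0
```

```bash
python3 - <<'E'
from workcell import env
s=env.state(); print(s["joint_positions"].round(3),s["eef_pos"],s["ee_rot"])
E
```

```text
[ 0.486  0.912 -1.356  1.442  0.887  1.483  1.378] [0.66005766 0.05905027 0.19046182] [-5.10938356e-04 -3.23098005e-01  9.46365369e-01  7.64468706e-05]
```

Request:
servo_tool(
  targets=[
    [0,0,-3,0,0],
    [0,0,-3,0,0],
    [0,0,-3,0,0],
    [0,0,-2,0,0],
    [0,0,-1,0,0],
    [0,0,-0.4,0,0],
    [0,0,0,0,0.2],
    [0,0,0,0,0.3],
  ],
  squeeze=40,
)

```text
clock: 12.45
eef_pos: [0.6605, 0.0588, 0.0682]
ee_rot: [0.001, -0.322, 0.947, -0.0]
force: [-0.3, -0.1, 0.4]
grip_width: 0.695
grasp_force: 0.0
```

```bash
python3 - <<'E'
from workcell import env, eyes
import cv2
s=env.state(); print(s["joint_positions"].round(3),s["eef_pos"],s["force"].round(1))
c=eyes.read_camera("scene")["pixels"]
cv2.imwrite("pics/s5.png",cv2.resize(c[150:290,250:390,::-1],None,fx=4,fy=4,interpolation=cv2.INTER_CUBIC))
E
```

```text
[ 0.476  1.033 -1.275  1.579  1.016  1.312  1.278] [0.66052964 0.05884648 0.06818716] [-0.3 -0.1  0.4]
```

View pics/s5.png

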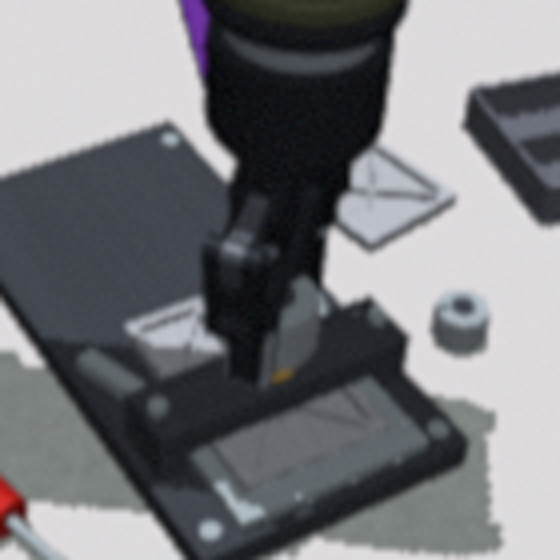

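The fingers straddle the knob (crop ~(300,310)). I'm closing on it.

Request:
servo_tool(
  targets=[
    [0,0,-0.1,0,0.45],
    [0,0,0,0,0.7],
    [0,0,0,0,0.7],
    [0,0,0,0,0.7],
    [0,0,0,-0.05,0.7],
    [0,0,-0.02,-0.1,0.7],
    [0,0,-0.02,-0.15,0.7],
    [0,0,-0.03,-0.18,0.7],
  ],
  squeeze=40,
)

```text
clock: 13.5
eef_pos: [0.6597, 0.0594, 0.0661]
ee_rot: [-0.0, -0.085, 0.996, 0.0]
force: [-3.4, 0.6, 5.3]
grip_width: 0.452
grasp_force: 40.2
```

```bash
python3 - <<'E'
from workcell import env
s=env.state(); print(s["joint_positions"].round(3),s["eef_pos"],s["ee_rot"].round(3),s["force"].round(1),s["moment"].round(2),s["grasp_force"])
E
```

```text
[ 0.453  0.989 -1.188  1.582  0.957  1.246  0.832] [0.6596847  0.05937901 0.06613607] [-0.    -0.085  0.996  0.   ] [-3.4  0.6  5.3] [0.24 0.82 0.06] 40.233314037323
```

Request:
servo_tool(
  targets=[
    [0,0,-0.03,-0.18,0.7],
    [0,0,-0.03,-0.18,0.7],
    [0,0,-0.03,-0.18,0.7],
    [0,0,-0.03,-0.18,0.7],
    [0,0,-0.03,-0.18,0.7],
    [0,0,-0.03,-0.18,0.7],
    [0,0,-0.03,-0.18,0.7],
    [0,0,-0.03,-0.18,0.7],
  ],
)

```text
clock: 14.5
eef_pos: [0.6591, 0.0589, 0.0635]
ee_rot: [-0.001, 0.593, 0.805, -0.001]
force: [-5.1, 0.7, 5.9]
grip_width: 0.457
grasp_force: 40.3
```

```bash
python3 - <<'E'
from workcell import env
s=env.state(); print(s["joint_positions"].round(3),s["eef_pos"],s["ee_rot"].round(3),s["force"].round(1),s["moment"].round(2),s["grasp_force"])
E
```

```text
[ 0.343  0.859 -0.882  1.586  0.735  1.059 -0.445] [0.65914588 0.05889357 0.06354379] [-0.001  0.593  0.805 -0.001] [-5.1  0.7  5.9] [0.1  1.24 0.04] 40.3308892250061
```

Request:
servo_tool(
  targets=[
    [-0.1,0,-0.03,-0.18,0.7],
    [0,0,-0.03,-0.18,0.7],
    [0,0,-0.03,-0.18,0.7],
    [0,0,-0.03,-0.18,0.7],
    [0,0,-0.03,-0.18,0.7],
    [0,0,-0.03,-0.18,0.7],
    [0,0,-0.03,-0.15,0.7],
    [0,0,-0.02,-0.1,0.7],
  ],
)

```text
clock: 15.5
eef_pos: [0.6585, 0.0593, 0.0613]
ee_rot: [-0.0, 0.963, 0.269, -0.0]
force: [-3.3, 1.1, 4.3]
grip_width: 0.455
grasp_force: 40.2
```

```bash
python3 - <<'E'
from workcell import env
s=env.state(); print(s["joint_positions"].round(3),s["eef_pos"],s["ee_rot"].round(3),s["force"].round(1),s["moment"].round(2),s["grasp_force"])
E
```

```text
[ 0.18   0.767 -0.545  1.593  0.471  0.916 -1.559] [0.65850724 0.05930121 0.06126621] [-0.     0.963  0.269 -0.   ] [-3.3  1.1  4.3] [0.37 0.81 0.11] 40.19730627536774
```

Request:
servo_tool(
  targets=[
    [0,0,-0.01,-0.08,0.7],
    [0,0,-0.01,-0.08,0.7],
    [0,0,-0.01,-0.08,0.7],
    [0,0,-0.01,-0.06,0.7],
    [0,0,-0.01,-0.06,0.7],
    [0,0,0,-0.04,0.7],
    [0,0,0,0,0.7],
    [0,0,0,0,0.7],
  ],
)

```text
clock: 16.5
eef_pos: [0.6585, 0.0595, 0.0606]
ee_rot: [-0.0, 0.997, 0.075, -0.0]
force: [-4.5, 2.1, 6.1]
grip_width: 0.451
grasp_force: 40.4
```

```bash
python3 - <<'E'
from workcell import env
s=env.state(); print(s["joint_positions"].round(3),s["eef_pos"],s["ee_rot"].round(3),s["force"].round(1),s["moment"].round(2),s["grasp_force"])
E
```

```text
[ 0.122  0.749 -0.438  1.594  0.382  0.885 -1.878] [0.65854393 0.05949078 0.06061659] [-0.     0.997  0.075 -0.   ] [-4.5  2.1  6.1] [0.57 1.07 0.59] 40.35257399082184
```

Request:
servo_tool(
  targets=[
    [0,0,0,-0.04,0.7],
    [0,0,0,-0.04,0.7],
    [0,0,0,-0.04,0.7],
    [0,0,0,-0.04,0.7],
    [0,0,0,0,0.7],
    [0,0,0,0,0.7],
    [0,0,0,0,0.7],
    [0,0,0,0,0.7],
  ],
)

```text
clock: 17.5
eef_pos: [0.6608, 0.0592, 0.0606]
ee_rot: [-0.001, 1.0, -0.007, 0.002]
force: [5.4, 4.1, -0.6]
grip_width: 0.456
grasp_force: 40.4
```

```bash
python3 - <<'E'
from workcell import env
s=env.state(); print(s["joint_positions"].round(3),s["eef_pos"],s["ee_rot"].round(3),s["force"].round(1),s["moment"].round(2),s["grasp_force"])
E
```

```text
[ 0.098  0.743 -0.393  1.592  0.344  0.872 -2.009] [0.66078743 0.05921941 0.06061039] [-0.001  1.    -0.007  0.002] [ 5.4  4.1 -0.6] [ 0.93 -0.98  0.65] 40.35904347896576
```

The torque rose from 0.1 to about 0.65 N·m and levelled off as the grip slipped, so the stop is reached. I'm releasing and checking the height.

Request:
servo_tool(
  targets=[
    [0,0,0,0,0.4],
    [0,0,0,0,0.1],
    [0,0,0,0,0],
    [0,0,0,0,0],
    [0,0,3,0,0],
    [0,0,5,0,0],
    [-3,0,5,0,0],
    [-6,0,2,0,0],
  ],
)

```text
clock: 18.5
eef_pos: [0.5714, 0.0591, 0.2128]
ee_rot: [-0.001, 1.0, -0.007, 0.003]
force: [-0.6, 0.6, -1.0]
grip_width: 1.0
grasp_force: 0.0
```

Request:
servo_tool(
  targets=[
    [-6,0,0,0,0],
    [-5,-2,0,0,0],
    [0,-6,0,0,0],
    [0,-6,0,0,0],
    [0,-6,0,0,0],
    [0,0,0,0,0],
    [0,0,0,0,0],
    [0,0,0,0,0],
  ],
)

```text
clock: 19.5
eef_pos: [0.46, -0.1398, 0.2103]
ee_rot: [-0.0, 1.0, -0.005, 0.0]
force: [-0.1, -0.4, 0.3]
grip_width: 1.005
grasp_force: 0.0
```

```bash
python3 - <<'E'
from workcell import env, eyes
import cv2,numpy as np
from h import *
c=eyes.read_camera("top"); s=eyes.read_camera("scene")
for d,n in ((c,"top"),(s,"scene")):
    z0=dict(np.load(n+"0.npz"))
    for e in (z0,d):
        Q=cloud(e).reshape(-1,3); x=Q[(np.hypot(Q[:,0]-.6605,Q[:,1]-.059)<.017)&(Q[:,2]>.08)&(Q[:,2]<.1)]
        print(n,len(x),np.median(x[:,2]))
a=cv2.resize(s["pixels"][205:295,265:375,::-1],None,fx=4,fy=4,interpolation=cv2.INTER_CUBIC)
b=cv2.resize(c["pixels"][130:220,225:300,::-1],None,fx=4,fy=4,interpolation=cv2.INTER_CUBIC)
cv2.imwrite("pics/fin.png",np.hstack([a,b]))
E
```

```text
top 135 0.0942595560654389
top 134 0.08767921139201906
scene 184 0.09470374190318204
scene 191 0.08828574084647678
```

View pics/fin.png

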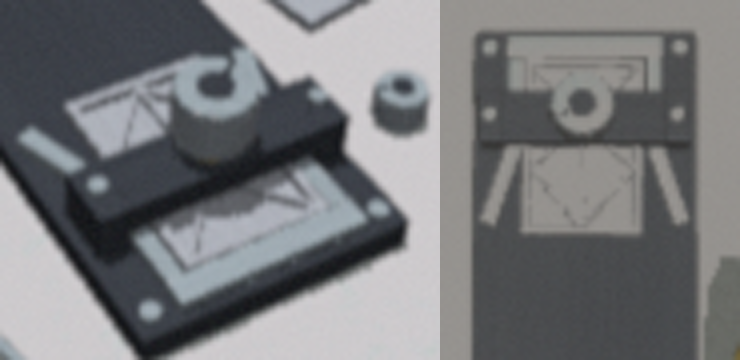

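The knob top is now at 0.088, which is the tight height, and the plate lies straight under the bridge. One last numeric check of the plate's rear edge before I hand it in.

```bash
python3 - <<'E'
from workcell import env, eyes
import cv2,numpy as np
from h import *
c=eyes.read_camera("top"); g=cv2.cvtColor(c["pixels"],cv2.COLOR_RGB2GRAY)
m=np.zeros_like(g); m[168:236,240:280]=g[168:236,240:280]>100
w=[]
for u in range(248,272):
    col=g[178:200,u].astype(float); i=np.where((col[:-1]>=100)&(col[1:]<100))[0]
    if len(i): k=i[-1]; w.append((u,178+k+(col[k]-100)/(col[k]-col[k+1])))
p=ray_plane(c,w,.028)[:,:2]-[.659,.0592]; th=.017
x=p[:,0]*np.cos(th)+p[:,1]*np.sin(th); y=-p[:,0]*np.sin(th)+p[:,1]*np.cos(th)
print(np.median(x),np.polyfit(y,x,1), y.min(),y.max())
E
```

```text
-0.07451094946736969 [ 0.01367723 -0.07467784] -0.026807131033953043 0.03433684108857353
```

```bash
python3 -c "
from workcell import env
print(env.job_done())"
```

```text
the job is handed in; nothing more can be done
None
```

The plate is home against the end stop (rear edge at x ≈ -74.6 mm, expected -75), the knob is screwed down tight and released, nothing else was moved, and the job was handed in at about 20 s.

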